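# Draw out the press tray and load the stamping die

## Task

Draw the white tray of the bench press fully out towards you, against its front stop: it has no handle, so press lightly on its top (never harder than about 20 N) and drag it. Then take the stamping die with the red grip and set it down gently, brass face down, inside and square with the red outline on the drawn-out tray, leave it standing there with the tray still fully out, and do not disturb the spool, jar or pot.

Things in the scene. Friction and masses are not known exactly. Their poses are not given: they have to be found in the camera images.
- press: Low blue bench press, fixed, 370 x 180 mm. Origin on the bench, on its centre line; the tray comes out along its -x (roughly towards the robot), z up. The flat tray lies between two blue cheeks (x = -180 to +190 mm, inner faces at y = -69 and +69 mm, tops 58 mm above the bench).
- front_bar (a point): Top centre of the yellow front bar between the cheeks, 13 mm thick, 58 mm above the bench; 173 mm along -x from the press's origin. The drawn-out tray ends just behind it.
- bridge_edge (a point): Middle of the top front edge of the blue bridge over the tray's rear, at x = +45 mm in the press's frame, 118 mm above the bench. The bridge runs from there to x = +185 mm, underside 89 mm above the bench; on it a round steel hub (radius 36 mm, at x = 125 mm) rises to 166 mm.
- load_point (a point): Point fixed to the press, 58 mm above the bench, at x = -20 mm, y = 0 in its frame. When the tray is fully out the centre of its red outline lies straight below this point. The height of the tray's top differs each time, 38 to 56 mm above the bench, and is not measured: find it by touch.
- tray (a joint): Travel of the white tray in m: 0 fully in, 0.110 fully out at its stop, along the press's -x. Plate 230 x 130 mm, no edge to grip. Black patch to press on, 50 x 90 mm, centred at x = -0.020 - value; red outline (inside 70 x 56 mm) at x = 0.090 - value (press frame, y = 0). Slides at 4 N; press 8 to 15 N to carry it. On springs: sinks 1 mm per 6 N after the first 6 N, 4 mm at most.
- die_center (a point): Centre of the stamping die, half-way up (14 mm above its underside). Brass base 60 (x) x 46 (y) x 6 mm, on it a red grip ridge 50 (x) x 24 (y) x 22 mm, 28 mm high in all, about 0.25 kg, z up. It stands on the bench, brass down. Take it by the ridge across its 24 mm width, the fingertips just above the brass.
- spool: Bystander, leave alone. Black thread spool, 56 mm across, 65 mm high; origin under its centre.
- rivets: Bystander, leave alone. Glass jar with yellow cap, 54 mm across, 55 mm high; origin under its centre.
- pot: Bystander, leave alone. White pot with blue lid, 62 mm across, 59 mm high; origin under its centre.
Things that resemble listed ones, but are neither listed nor needed, are in the scene too. Leave any green look-alike of the part that bears die_center alone.

How it is judged:
By the outcome, as a careful person would: the job done as asked, in the order asked, and still so for the second after the job is handed in, with the robot touching nothing.
It also fails if it takes over 72 s, if anything falls off the work surface, if the arm or the gripper's body presses on something with over 40 N, if the wrist force passes 120 N, or if a joint passes its speed limit or range.

## Robot

A 6-joint arm with a two-finger parallel gripper is mounted at the origin on the work surface. World frame = base frame: x ahead of the robot, y to its left, z up, the work surface at z = 0. Lengths are in mm, angles in degrees, forces in N, time in s.
With the tool pointing down it reaches from about 350 to 850 mm from the base axis. Payload 8.1 kg.
Tool frame: the origin (TCP) lies between the finger pads; the fingertips stand 22 mm ahead of it and the grasp point (between the pads) lies 3 mm ahead of it; z points along the fingers, y is the direction in which the jaws open and shut (so a half turn about z gives the same grasp; the last joint's range is limited). The gripper opens to 85 mm and grips with 20 to 120 N. Pads are 22 mm wide; open, the fingers measure 114 mm over their backs; the gripper's body (76 mm by 85 mm) begins 54 mm behind the grasp point. The pads swing forward as they close: fully open they stand 13 mm farther back than shut.
Start: joints at [-69.408, 7.471, 85.268, -0, 87.261, -4.893], TCP at [258.186, -541.614, 253.292] pointing down, gripper open.
Joint ranges: [-169.43, 169.43], [-51.17, 129.36], [1.28, 143.12], [-76.62, 256.62], [0, 156.53], [-152.29, 152.29]. Speed limits (degrees/s): [136.94, 136.94, 159.86, 180, 180, 180].

## Interface

Orientations are given as [roll, pitch, yaw] about the fixed x, y, z axes, in that order (R = Rz(yaw) Ry(pitch) Rx(roll)).
In Python, from bench import r gives the robot as it stands.
- The arm moves only by the tool drive_tool, never from a script. Its argument "moves" is a list of rows, each a list of 2 entries, a list of its own where there are three numbers: the shift along the world's x, y, z in mm, then the turn about the world's z in degrees. A call has exactly 8 rows; each row is the pose to reach, as a shift and turn from the pose commanded when the call began; what a row does not reach only later rows make up. A row lasts 1/12 s, in which the tool goes at most 41.7 mm and 7.16 degrees, less where a joint would pass 70% of its speed; a pose out of reach is approached as far as the arm can. A call with a gripper value outside its range is refused whole. "fingers" is the finger opening in mm, from 0 to 85.4, set as the call begins (left out, the last holds). The fingers move at their own pace and stop on an object; "squeeze" is the grip in N (left out, the last holds). Time passes only in rows, so rows that repeat a pose let the fingers close, or fill a call up. It gives the time, the measured TCP pose, the force and the opening at its end, in the units of the state.
- r.sense(): the state, without advancing time (a new reading comes with each control period).
- r.snapshot(name): name is "scene" or "side" or "wrist"; returns a dict with "pixels" (420x560x3 uint8, red, green, blue), "camera_matrix" (3x3 intrinsics, pixels), "xyz" and "orientation" of the camera in the world. Camera axes: x right, y down, z forward; pixel columns grow to the right and rows downward; lengths in mm; the calibration is good to about 2 mm. A picture is of the moment at which its call begins. There is no depth.
- r.hand_in(): hands the job in, once; it reports no verdict.
The state is a dict: "time": time; "joint_pos": joint angles; "qd": joint speeds; "joint_efforts": joint torques, N m; "tool_pos": TCP position; "tcp_rot": TCP orientation; "ft_force": force on the tool from outside, world axes, zero at the start; "wrist_torque": the same for the moment, N m; "finger_gap": finger opening in mm.
Only numpy, scipy, OpenCV 4.12 (cv2) and the standard library are available. Lean on these libraries where they do the work, as an engineer would, in place of code of your own. Each camera call takes 0.05 s, during which the arm holds its last target.

## Working session

There is one attempt and no reset: what is moved stays moved. The work goes in short steps, Python scripts to look and compute and a tool call to move; the robot and the scene stay as the last step left them, time stands still between calls to the robot, and variables do not carry over. Pictures are saved under pics/ and viewed, and the job is handed in when it is done.

Besides the shell and the picture viewer there is one more tool, called after "Call:" as a command line: name --argument value ..., lists and objects as JSON in quotes. drive_tool: Moves the arm, as the interface text tells. Its arguments: {"type":"object","properties":{"moves":{"type":"array","items":{"type":"array"}},"fingers":{"type":"number"},"squeeze":{"type":"number"}},"required":["moves"]}

```bash
mkdir -p pics; ls; cat > h.py <<'E'
import numpy as np, cv2
from bench import r
from scipy.spatial.transform import Rotation as R
def snap(n,fn):
    s=r.snapshot(n); np.savez('pics/'+fn+'.npz',**{k:np.array(v) for k,v in s.items()})
    cv2.imwrite('pics/'+fn+'.png',cv2.cvtColor(np.array(s['pixels'],dtype=np.uint8),cv2.COLOR_RGB2BGR)); return s
E
python3 - <<'E'
from h import *
for n in ('scene','side','wrist'):
    s=snap(n,n+'0'); print(n,s['camera_matrix'],s['xyz'],s['orientation'])
print(r.sense())
E
```

```text
pics
scene [[387.95315762   0.         279.23220722]
 [  0.         387.95315762 215.0450773 ]
 [  0.           0.           1.        ]] [1354.12069761 -194.55958642  803.29448459] [-130.84614403    0.62971491   73.10679915]
side [[495.05703747   0.         276.70984351]
 [  0.         495.05703747 214.84585119]
 [  0.           0.           1.        ]] [ 509.15962083 1153.90536838  722.3790417 ] [-119.58501748   -0.18957807 -177.14554525]
wrist [[309.97358962   0.         278.48128935]
 [  0.         309.97358962 211.17267504]
 [  0.           0.           1.        ]] [ 331.07186539 -508.19083621  372.14395958] [ 1.61622512e+02  1.30745225e-01 -6.45243057e+01]
{'time': 0.15, 'joint_pos': array([-6.94096726e+01,  7.50627937e+00,  8.53141817e+01, -2.76642332e-04,
        8.72623221e+01, -4.89122383e+00]), 'qd': array([ 0.07176154, -0.17745026, -0.21612043,  0.07089415, -0.02203682,
        0.02593507]), 'joint_efforts': array([ 6.32080955e-04, -5.70062971e+01, -5.01157093e+01, -1.86463008e-04,
        9.57258482e-03, -8.19498496e-06]), 'tool_pos': array([ 258.0307594 , -541.25105314,  252.48114338]), 'tcp_rot': array([-1.79917495e+02, -6.78313994e-03,  2.54815598e+01]), 'ft_force': array([-0.65261947,  0.26531228,  0.41101088]), 'wrist_torque': array([ 0.02247225, -0.03263541,  0.05233702]), 'finger_gap': 85.40234550182755}
```

View pics/scene0.png

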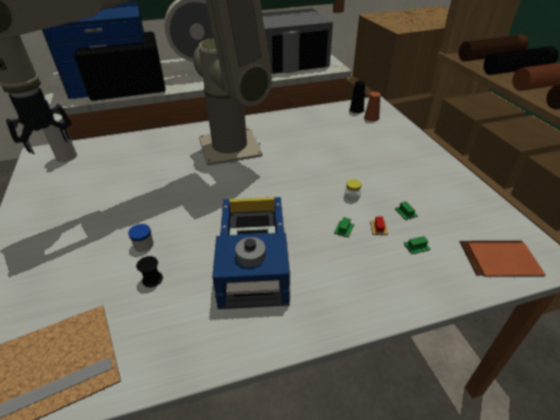

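View pics/side0.png

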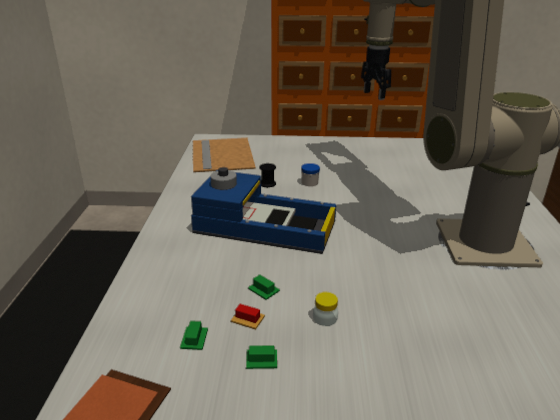

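View pics/wrist0.png

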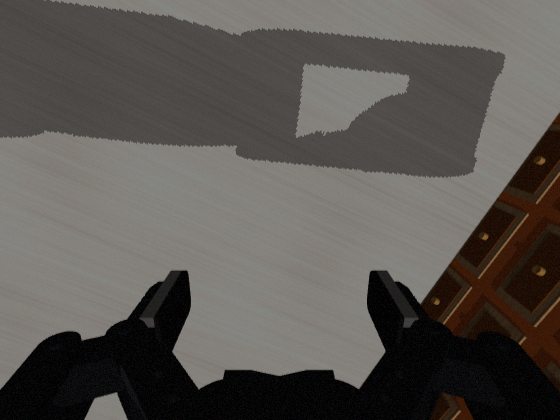

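The scene view shows the press at about (250,250) with its yellow bar at (252,205), and the red die at (379,226). In the side view the die is at (248,315) with three green look-alikes around it, and the tray's black patch is at (278,217). I'll measure coarsely first.

```bash
cat >> h.py <<'E'
def cam(s):
    K=np.array(s['camera_matrix']);o=np.array(s['xyz']);Rm=R.from_euler('xyz',s['orientation'],degrees=True).as_matrix();return K,o,Rm
def onz(s,uv,z):
    K,o,Rm=cam(s);uv=np.atleast_2d(np.array(uv,float))
    d=(Rm@np.linalg.inv(K)@np.c_[uv,np.ones(len(uv))].T).T
    return o+d*((z-o[2])/d[:,2])[:,None]
def proj(s,P):
    K,o,Rm=cam(s);p=(K@Rm.T@(np.atleast_2d(P)-o).T).T;return p[:,:2]/p[:,2:]
def mask(s,h0,h1,s0=110,v0=60,s1=255,v1=255):
    hsv=cv2.cvtColor(np.array(s['pixels'],dtype=np.uint8),cv2.COLOR_RGB2HSV)
    H=hsv[...,0].astype(int)
    m=(H>=h0)&(H<=h1) if h0<=h1 else (H>=h0)|(H<=h1)
    return (m&(hsv[...,1]>=s0)&(hsv[...,1]<=s1)&(hsv[...,2]>=v0)&(hsv[...,2]<=v1)).astype(np.uint8)
def blobs(m,amin=20):
    n,l,st,c=cv2.connectedComponentsWithStats(m)
    return [(st[i,:5].tolist(),c[i].round(1).tolist()) for i in range(1,n) if st[i,4]>=amin]
def load(fn): return dict(np.load('pics/'+fn+'.npz'))
E
python3 - <<'E'
from h import *
for n in ('scene0','side0'):
    s=load(n); print(n)
    for nm,a in dict(red=(172,6,150,90),yellow=(22,32,150,80),green=(50,75,130,40),blue=(105,125,130,40)).items():
        for b in blobs(mask(s,*a),25):
            print(nm,b, onz(s,b[1],{'red':22,'yellow':55,'green':20,'blue':59}[nm])[0][:2].round(0))
E
```

```text
scene0
red ([376, 217, 8, 11, 78], [379.5, 222.1]) [609. 337.]
yellow ([348, 180, 12, 9, 89], [353.5, 184.4]) [451. 322.]
yellow ([231, 198, 43, 5, 116], [251.5, 200.0]) [430. -12.]
green ([397, 203, 19, 16, 155], [405.8, 210.6]) [584. 442.]
green ([335, 219, 18, 17, 181], [343.9, 227.4]) [597. 227.]
green ([405, 238, 24, 15, 225], [417.2, 244.8]) [725. 394.]
blue ([74, 2, 66, 21, 640], [115.8, 12.8]) [-2070.  -448.]
blue ([46, 20, 92, 22, 1187], [91.9, 30.7]) [-1637.  -593.]
blue ([53, 36, 87, 23, 610], [87.3, 45.3]) [-1323.  -602.]
blue ([59, 59, 19, 15, 215], [68.2, 65.9]) [-987. -677.]
blue ([64, 74, 19, 14, 194], [73.5, 80.8]) [-756. -630.]
blue ([70, 89, 17, 9, 115], [77.8, 92.9]) [-593. -597.]
blue ([214, 198, 75, 81, 2642], [250.7, 251.4]) [646. -67.]
blue ([129, 225, 21, 16, 262], [139.1, 232.1]) [ 479. -349.]
side0
red ([236, 304, 24, 13, 167], [247.3, 309.9]) [611. 337.]
yellow ([243, 181, 17, 24, 64], [250.6, 192.1]) [ 650. -153.]
yellow ([321, 207, 14, 34, 212], [328.4, 221.4]) [426.   7.]
yellow ([316, 292, 22, 19, 321], [326.6, 300.8]) [443. 338.]
green ([249, 275, 30, 24, 357], [263.6, 287.0]) [582. 254.]
green ([181, 322, 27, 27, 530], [194.0, 336.2]) [710. 420.]
green ([247, 346, 30, 22, 635], [261.5, 356.8]) [570. 468.]
blue ([302, 164, 18, 10, 149], [310.1, 168.4]) [ 472. -325.]
blue ([192, 173, 133, 77, 4106], [243.7, 216.7]) [653.   2.]
blue ([253, 184, 83, 36, 874], [296.6, 205.0]) [512. -72.]
```

Call:
drive_tool --moves '[[[10,16,3],-2],[[27,43,8],-5],[[46,73,12],-8],[[65,103,16],-11],[[84,133,20],-14],[[103,163,24],-17],[[122,193,28],-20],[[141,223,32],-23]]' --fingers 0

```text
time: 0.82
tool_pos: [399.6, -316.9, 285.3]
tcp_rot: [-180.0, 0.0, 2.3]
ft_force: [0.8, 0.4, -0.0]
finger_gap: -0.1
```

Call:
drive_tool --moves '[[[19,30,2],-1],[[38,60,4],-2],[[57,90,6],-2],[[76,120,8],-2],[[95,150,10],-2],[[114,180,12],-2],[[133,210,13],-2],[[152,240,14],-2]]'

```text
time: 1.48
tool_pos: [551.7, -76.9, 299.2]
tcp_rot: [180.0, 0.0, 0.5]
ft_force: [-0.0, -0.1, 0.1]
finger_gap: 0.1
```

Call:
drive_tool --moves '[[[19,30,0],0],[[34,54,0],0],[[44,70,0],0],[[49,78,0],0],[[49,78,0],0],[[49,78,0],0],[[49,78,0],0],[[49,78,0],0]]'

```text
time: 2.15
tool_pos: [599.7, -2.0, 299.4]
tcp_rot: [180.0, 0.0, 0.4]
ft_force: [-0.2, -0.5, -0.6]
finger_gap: 0.4
```

```bash
python3 - <<'E'
from h import *
s=snap('wrist','wrist1'); print(s['xyz'],s['orientation'])
s=snap('side','side1')
q=r.sense();print(q['time'],q['tool_pos'],q['tcp_rot'],q['joint_pos'],q['ft_force'])
E
```

```text
[680.62510389  -3.07128412 419.20983099] [ 1.61598396e+02  1.26438643e-02 -8.96147616e+01]
2.25 [599.87371064  -1.7783334  299.51530952] [ 1.79989519e+02 -1.50747599e-02  3.95544674e-01] [-5.06089652e+00  6.59607973e+00  8.14237759e+01 -9.00496173e-03
  9.19641413e+01  8.45432503e+01] [ 0.10690604 -0.35340797  0.83918026]
```

View pics/wrist1.png

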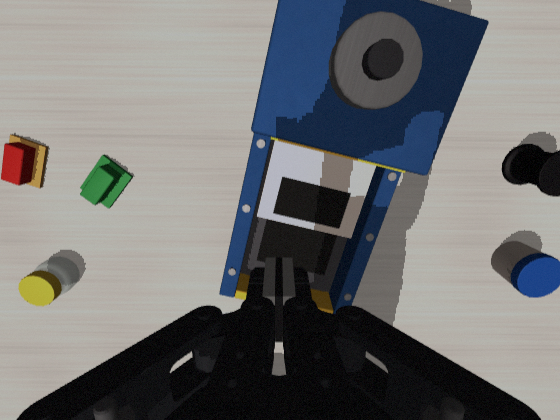

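The wrist view shows the press, its bridge front edge from (253,132) to (430,172), the tray with its black patch near (312,203), the die at (20,163), and the spool and pot on the right. I'll enlarge it for precise edges.

```bash
python3 - <<'E'
import cv2
i=cv2.imread('pics/wrist1.png'); cv2.imwrite('pics/w1z.png',cv2.resize(i[110:320,200:460],None,fx=3,fy=2.8,interpolation=cv2.INTER_CUBIC)[:600,:790])
cv2.imwrite('pics/w1d.png',cv2.resize(i[120:220,0:140],None,fx=5,fy=5,interpolation=cv2.INTER_CUBIC))
E
```

```text
(no output)
```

View pics/w1z.png

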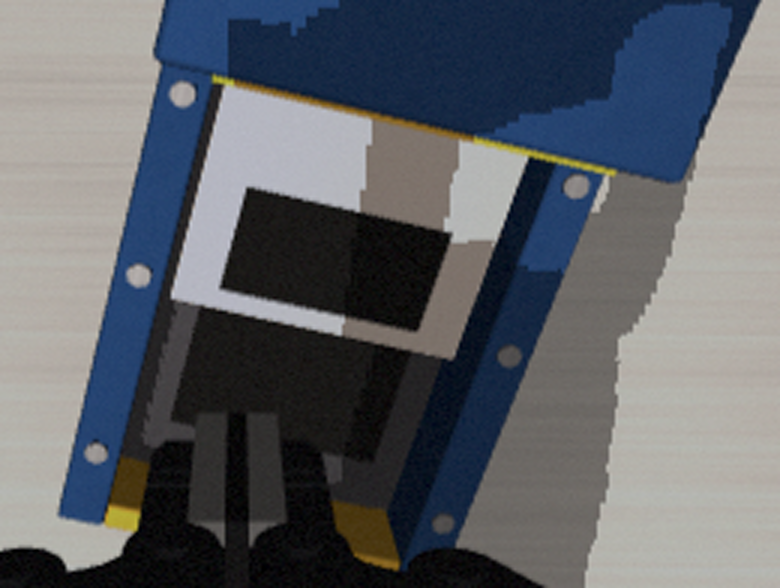

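View pics/w1d.png

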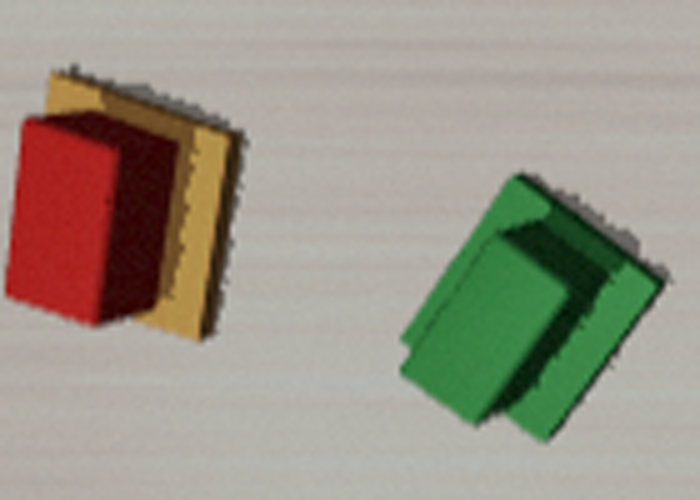

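```bash
python3 - <<'E'
from h import *
s=load('wrist1')
f=lambda L:[(200+(x+.5)/3-.5,110+(y+.5)/2.8-.5) for x,y in L]
def line(nm,L,z):
    P=onz(s,f(L),z)[:,:2]; d=P[0]-P[1]; print(nm,P.round(1).tolist(),'ang',np.degrees(np.arctan2(d[1],d[0])).round(2)); return P
a=line('Lout',[(160,70),(60,518)],58)
b=line('Lin',[(212,82),(120,462)],58)
c=line('Rin',[(553,165),(388,515)],58)
d=line('Rout',[(600,185),(458,543)],58)
e=line('bridge',[(155,58),(683,182)],118)
g=line('patch far edge',[(248,187),(451,234)],47)
g=line('patch near edge',[(220,290),(417,331)],47)
g=line('tray front',[(172,300),(453,360)],47)
g=line('frontedge',[(60,518),(400,570)],58)
# die
h=lambda L:[((x+.5)/5-.5,120+(y+.5)/5-.5) for x,y in L]
q=onz(s,h([(22,120),(118,150),(97,326),(5,295)]),28)[:,:2];print('ridge',q.round(1).tolist(),q.mean(0))
q=onz(s,h([(55,72),(243,132),(203,340)]),6)[:,:2];print('base',q.round(1).tolist(),(q[0]+q[2])/2)
for A,B in ((0,1),(2,1)): v=q[B]-q[A];print(np.linalg.norm(v),np.degrees(np.arctan2(v[1],v[0])))
E
```

```text
Lout [[651.8, 25.7], [441.2, 74.7]] ang -13.1
Lin [[647.1, 6.1], [471.9, 46.8]] ang -13.07
Rin [[614.0, -127.4], [443.9, -72.6]] ang -17.83
Rout [[605.6, -146.9], [428.3, -105.4]] ang -13.18
bridge [[660.5, 22.4], [619.3, -150.1]] ang 76.58
patch far edge [[601.5, -8.2], [580.9, -92.5]] ang 76.25
patch near edge [[554.0, 3.1], [534.6, -81.5]] ang 77.12
tray front [[549.0, 23.5], [520.2, -98.1]] ang 76.68
frontedge [[441.2, 74.7], [412.6, -80.0]] ang 79.53
ridge [[636.5, 337.2], [629.3, 315.2], [584.2, 332.1], [592.2, 353.6]] [610.52607261 334.52800503]
base [[646.3, 344.4], [631.3, 299.1], [575.0, 322.9]] [610.65881763 333.64400144]
47.73340704039423 -108.35674789129575
61.12343430403192 -22.873777515776034
```

Call:
drive_tool --moves '[[[-4,-5,-20],-3],[[-10,-13,-54],-7],[[-17,-22,-88],-11],[[-24,-31,-122],-13.7],[[-29,-39,-152],-13.7],[[-32,-43,-178],-13.7],[[-33,-44,-197],-13.7],[[-33,-44,-209],-13.7]]'

```text
time: 2.92
tool_pos: [565.1, -45.4, 87.5]
tcp_rot: [180.0, 0.2, -13.3]
ft_force: [-0.8, 0.8, -0.2]
finger_gap: 0.0
```

```bash
python3 - <<'E'
from h import *
s=snap('wrist','wrist2'); print(s['xyz'],s['orientation'])
q=r.sense();print(q['time'],q['tool_pos'],q['tcp_rot'],q['ft_force'])
i=cv2.imread('pics/side0.png'); cv2.imwrite('pics/s0z.png',cv2.resize(i[160:255,185:345],None,fx=5,fy=5,interpolation=cv2.INTER_CUBIC))
E
```

```text
[644.2065914  -65.84302351 207.02705838] [ 1.61387560e+02  6.84285115e-03 -1.03315329e+02]
2.9667 [564.5076376  -44.97204313  86.04640816] [179.97920113   0.30970467 -13.28929045] [-2.37242345 -0.49801901 -1.23130699]
```

View pics/wrist2.png

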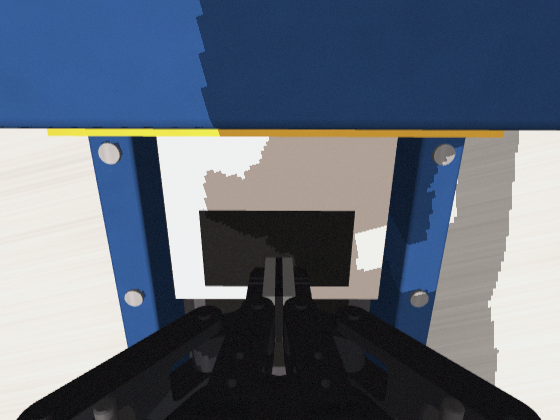

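View pics/s0z.png

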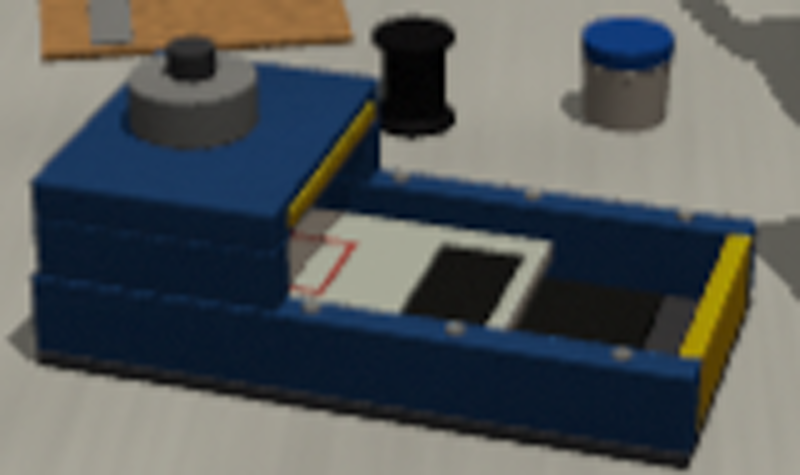

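Wrist view 2: the tool is square with the press. The patch's far edge runs from (200,211) to (355,211) and the tray's front edge from (176,299) to (379,299). I'll estimate the tray height from these widths.

```bash
python3 - <<'E'
from h import *
from scipy.optimize import brentq
s=load('wrist2')
for nm,a,b,L in (('patchfar',(199.5,211),(354.5,211),90),('patchnear',(204.5,286),(350.5,286),90),('trayfront',(176,299),(379,299),130)):
    f=lambda z:np.linalg.norm(np.diff(onz(s,[a,b],z),axis=0))-L
    z=brentq(f,0,100);P=onz(s,[a,b],z)[:,:2];print(nm,z,P.round(1).tolist(),P.mean(0))
th=np.radians(-13.2);u=np.array([np.cos(th),np.sin(th)]);v=np.array([-u[1],u[0]])
o=592.5*u+84.4*v;print('origin',o)
for z in (38,42,46):
  P=onz(s,[(199.5,211),(354.5,211),(204.5,286),(350.5,286),(176,299),(379,299)],z)[:,:2]-o
  print(z,np.c_[P@u,P@v].round(1).tolist())
q=r.sense();print(q['time'],q['tool_pos'],q['tcp_rot'],q['ft_force'])
E
```

```text
patchfar 36.42395470752488 [[599.0, -8.0], [578.2, -95.6]] [588.60165217 -51.77660564]
patchnear 40.66317128355809 [[552.8, 2.7], [532.1, -84.9]] [542.46556072 -41.12019395]
trayfront 36.85510629885515 [[545.8, 24.9], [515.9, -101.6]] [530.83440052 -38.34124082]
origin [596.11831339 -53.12783114]
38 [[-7.0, 44.2], [-7.2, -45.0], [-56.6, 45.2], [-56.7, -46.3], [-66.0, 64.0], [-66.3, -65.1]]
42 [[-5.7, 43.1], [-5.8, -44.0], [-54.0, 44.1], [-54.2, -45.2], [-63.3, 62.5], [-63.5, -63.6]]
46 [[-4.3, 42.0], [-4.5, -42.9], [-51.5, 43.0], [-51.7, -44.1], [-60.5, 60.9], [-60.8, -62.1]]
2.9667 [564.5076376  -44.97204313  86.04640816] [179.97920113   0.30970467 -13.28929045] [-2.37242345 -0.49801901 -1.23130699]
```

Call:
drive_tool --moves '[[[-1,-1,-4],0],[[-2,-2,-9],0],[[-2,-2,-14],0],[[-2,-2,-18],0],[[-2,-2,-21],0],[[-2,-2,-22],0],[[-2,-2,-22],0],[[-2,-2,-22],0]]'

```text
time: 3.63
tool_pos: [565.3, -46.5, 68.5]
tcp_rot: [-180.0, -0.0, -13.2]
ft_force: [-0.3, -0.8, -1.0]
finger_gap: -0.0
```

Call:
drive_tool --moves '[[[0,0,-0.5],0],[[0,0,-1],0],[[0,0,-1.5],0],[[0,0,-2],0],[[0,0,-2.5],0],[[0,0,-2.5],0],[[0,0,-2.5],0],[[0,0,-2.5],0]]'

```text
time: 4.3
tool_pos: [565.2, -46.6, 65.8]
tcp_rot: [-180.0, -0.0, -13.2]
ft_force: [-0.3, 0.4, 0.7]
finger_gap: 0.1
```

Call:
drive_tool --moves '[[[0,0,-0.5],0],[[0,0,-1],0],[[0,0,-1.5],0],[[0,0,-2],0],[[0,0,-2],0],[[0,0,-2],0],[[0,0,-2],0],[[0,0,-2],0]]'

```text
time: 4.97
tool_pos: [565.2, -46.6, 63.8]
tcp_rot: [180.0, 0.0, -13.2]
ft_force: [-1.1, -0.1, -0.3]
finger_gap: 0.3
```

Call:
drive_tool --moves '[[[0,0,-0.5],0],[[0,0,-1],0],[[0,0,-1.5],0],[[0,0,-1.5],0],[[0,0,-1.5],0],[[0,0,-1.5],0],[[0,0,-1.5],0],[[0,0,-1.5],0]]'

```text
time: 5.63
tool_pos: [565.2, -46.6, 62.3]
tcp_rot: [-180.0, -0.0, -13.2]
ft_force: [0.1, -0.7, 0.1]
finger_gap: -0.0
```

Call:
drive_tool --moves '[[[0,0,-0.5],0],[[0,0,-1],0],[[0,0,-1.5],0],[[0,0,-1.5],0],[[0,0,-1.5],0],[[0,0,-1.5],0],[[0,0,-1.5],0],[[0,0,-1.5],0]]'

```text
time: 6.3
tool_pos: [565.2, -46.6, 60.8]
tcp_rot: [-180.0, -0.0, -13.2]
ft_force: [-0.4, -0.4, 0.4]
finger_gap: 0.3
```

Call:
drive_tool --moves '[[[0,0,-0.5],0],[[0,0,-1],0],[[0,0,-1.5],0],[[0,0,-1.5],0],[[0,0,-1.5],0],[[0,0,-1.5],0],[[0,0,-1.5],0],[[0,0,-1.5],0]]'

```text
time: 6.97
tool_pos: [565.3, -46.6, 60.0]
tcp_rot: [180.0, -0.0, -13.2]
ft_force: [-3.6, 0.5, 7.7]
finger_gap: -0.0
```

Call:
drive_tool --moves '[[[0,0,-0.5],0],[[0,0,-1],0],[[-1,0.2,-1],0],[[-3,0.7,-1],0],[[-6,1.4,-1],0],[[-10,2.3,-1],0],[[-15,3.5,-1],0],[[-20,4.7,-1],0]]'

```text
time: 7.63
tool_pos: [547.2, -42.3, 60.0]
tcp_rot: [-180.0, -0.3, -13.2]
ft_force: [3.2, -1.2, 5.8]
finger_gap: -0.3
```

Call:
drive_tool --moves '[[[0,0,-0.5],0],[[0,0,-0.8],0],[[-1,0.2,-0.8],0],[[-3,0.7,-0.8],0],[[-5,1.2,-0.8],0],[[-6,1.4,-0.8],0],[[-6,1.4,-0.8],0],[[-6,1.4,-0.8],0]]'

```text
time: 8.3
tool_pos: [541.3, -40.9, 59.6]
tcp_rot: [-180.0, -0.3, -13.2]
ft_force: [2.6, -0.2, 8.5]
finger_gap: -0.1
```

```bash
python3 - <<'E'
from h import *
s=snap('wrist','wrist3')
q=r.sense();print(q['time'],q['tool_pos'],q['tcp_rot'],q['ft_force'])
E
```

```text
8.35 [541.30406113 -40.88956246  59.56216651] [-179.98262708   -0.2761227   -13.21721738] [ 1.53046837 -0.83350296  8.44629504]
```

View pics/wrist3.png

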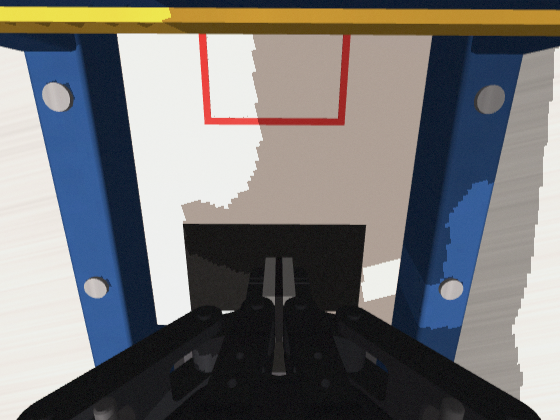

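Wrist view 3 shows the tray following: the red outline's front line is now at row 122 and the patch's far edge at row 225. I'll keep dragging with slightly more pressure.

Call:
drive_tool --moves '[[[0,0,-0.6],0],[[-2,0.5,-0.8],0],[[-6,1.4,-0.8],0],[[-11,2.6,-0.8],0],[[-17,4,-0.8],0],[[-23,5.4,-0.8],0],[[-28,6.6,-0.8],0],[[-30,7,-0.8],0]]'

```text
time: 9.02
tool_pos: [511.5, -33.8, 59.1]
tcp_rot: [-180.0, -0.3, -13.2]
ft_force: [2.7, -0.5, 10.3]
finger_gap: -0.1
```

Call:
drive_tool --moves '[[[0,0,0],0],[[-2,0.5,0],0],[[-6,1.4,0],0],[[-11,2.6,0],0],[[-17,4,0],0],[[-23,5.4,0],0],[[-28,6.6,0],0],[[-30,7,0],0]]'

```text
time: 9.68
tool_pos: [481.6, -26.6, 59.1]
tcp_rot: [-180.0, -0.3, -13.2]
ft_force: [4.0, 1.4, 11.3]
finger_gap: -0.1
```

```bash
python3 - <<'E'
from h import *
s=snap('wrist','wrist4')
q=r.sense();print(q['time'],q['tool_pos'],q['tcp_rot'],q['ft_force'])
E
```

```text
9.7333 [481.40609971 -26.56268464  59.07869627] [-179.94842244   -0.32869778  -13.21291943] [ 0.58581691  2.2753273  12.0744319 ]
```

View pics/wrist4.png

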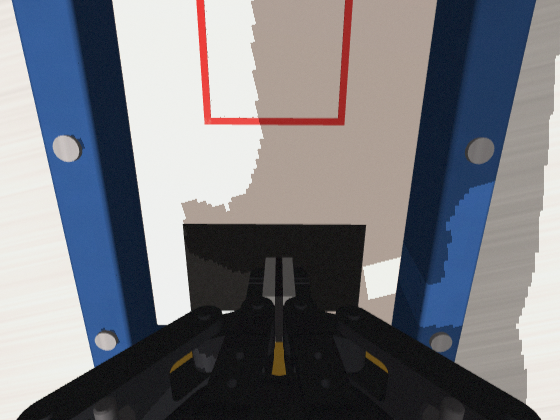

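The tray follows without slipping: the outline and patch stay at the same pixels. Now I'll drag the rest to the stop and a little past it.

Call:
drive_tool --moves '[[[-2,0.5,0],0],[[-5,1.2,0],0],[[-8,1.9,0],0],[[-10,2.3,0],0],[[-12,2.8,0],0],[[-14,3.3,0],0],[[-15,3.5,0],0],[[-15,3.5,0],0]]'

```text
time: 10.4
tool_pos: [466.9, -23.1, 59.1]
tcp_rot: [-179.9, -0.3, -13.2]
ft_force: [2.6, 2.7, 10.6]
finger_gap: -0.1
```

```bash
python3 - <<'E'
from h import *
s=snap('wrist','wrist5')
q=r.sense();print(q['time'],q['tool_pos'],q['tcp_rot'],q['ft_force'])
E
```

```text
10.45 [466.87630863 -23.06679588  59.10514569] [-179.93732957   -0.3389045   -13.21321623] [ 2.45266056  1.34539038 11.13248502]
```

View pics/wrist5.png

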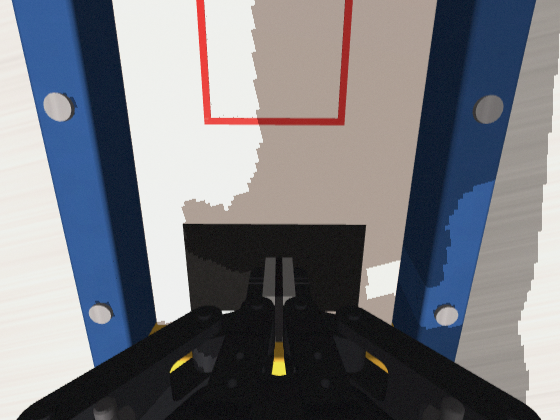

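The outline's front line is still at row 121, so the tray has not slipped and is not clearly at its stop yet. Drag further.

Call:
drive_tool --moves '[[[-1,0.2,0],0],[[-2,0.5,0],0],[[-3,0.7,0],0],[[-4,0.9,0],0],[[-5,1.2,0],0],[[-6,1.4,0],0],[[-6,1.4,0],0],[[-6,1.4,0],0]]'

```text
time: 11.12
tool_pos: [461.8, -22.2, 59.4]
tcp_rot: [-180.0, -0.5, -13.2]
ft_force: [5.4, -0.8, 9.5]
finger_gap: -0.1
```

```bash
python3 - <<'E'
from h import *
s=snap('wrist','wrist6')
q=r.sense();print(q['time'],q['tool_pos'],q['tcp_rot'],q['ft_force'])
for n in ('wrist4','wrist5','wrist6'):
    s=load(n); m=mask(s,172,6,120,80); m[:60]=0; ys=np.where(m[:,250:300].any(1))[0]; print(n,ys.min(),ys.max())
    g=np.array(s['pixels']).astype(int).sum(2)[:,230]; d=np.where((g[200:250]<150))[0]; print('patch far row',200+d.min())
E
```

```text
11.1667 [461.7778377  -22.19545075  59.42543411] [-179.96379179   -0.45849809  -13.21966037] [ 7.15513275 -1.00236978  8.68932867]
wrist4 118 124
patch far row 224
wrist5 118 124
patch far row 224
wrist6 109 115
patch far row 217
```

Call:
drive_tool --moves '[[[0,0,3],0],[[0,0,10],0],[[0,0,25],0],[[0,0,50],0],[[5,5,80],0],[[20,15,110],0],[[40,28,140],0],[[60,40,165],0]]'

```text
time: 11.83
tool_pos: [518.3, 18.9, 224.0]
tcp_rot: [-180.0, -0.0, -13.3]
ft_force: [0.5, -0.2, 0.1]
finger_gap: -0.2
```

Call:
drive_tool --moves '[[[10,10,18],0],[[15,15,24],0],[[15,15,24],0],[[15,15,24],0],[[15,15,24],0],[[15,15,24],0],[[15,15,24],0],[[15,15,24],0]]' --fingers 45

```text
time: 12.5
tool_pos: [532.5, 33.0, 244.8]
tcp_rot: [180.0, 0.1, -13.3]
ft_force: [-0.3, 0.2, 0.3]
finger_gap: 44.6
```

```bash
python3 - <<'E'
from h import *
s=snap('wrist','wrist7')
q=r.sense();print(q['time'],q['tool_pos'],q['tcp_rot'],q['ft_force'],q['finger_gap'])
E
```

```text
12.55 [532.66956399  33.04938373 245.0556823 ] [ 1.79986028e+02  5.70491236e-02 -1.32432216e+01] [-0.42455496  0.17689605  0.10217739] 44.812899650970024
```

View pics/wrist7.png

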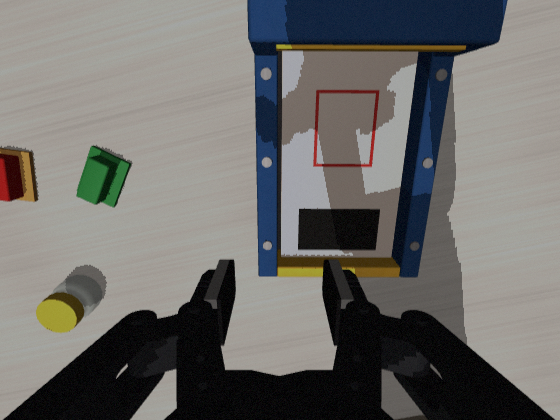

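The tray's front edge now sits against the yellow bar at row 260, and the outline is centred near (346,128). I'll measure it against the load point.

```bash
python3 - <<'E'
from h import *
s=load('wrist7')
i=cv2.imread('pics/wrist7.png');cv2.imwrite('pics/w7z.png',cv2.resize(i[30:290,240:510],None,fx=2.3,fy=2.3,interpolation=cv2.INTER_CUBIC))
cv2.imwrite('pics/w7d.png',cv2.resize(i[130:220,0:140],None,fx=5,fy=5,interpolation=cv2.INTER_CUBIC))
m=mask(s,172,6,100,60); m[:,:250]=0
c,_=cv2.findContours(m,cv2.RETR_CCOMP,cv2.CHAIN_APPROX_NONE)
c=max(c,key=cv2.contourArea);q=cv2.approxPolyDP(c,8,True)[:,0];print(q.tolist())
th=np.radians(-13.2);u=np.array([np.cos(th),np.sin(th)]);v=np.array([-u[1],u[0]]);o=592.5*u+84.4*v
P=onz(s,q,38.3)[:,:2]; print(P.round(1).tolist(),P.mean(0),(P-o)@u,(P-o)@v)
for k in range(len(P)): d=P[k]-P[k-1]; print(np.linalg.norm(d).round(1),np.degrees(np.arctan2(d[1],d[0])).round(2))
E
```

```text
[[317, 90], [313, 165], [371, 166], [378, 90]]
[[618.5, -27.8], [546.9, -9.5], [531.8, -69.1], [604.8, -86.0]] [575.51203422 -48.10541553] [ 16.04305266 -57.86760649 -58.99166852  15.9813758 ] [ 29.79957206  31.18919611 -30.20238806 -30.0493557 ]
59.8 76.74
73.9 165.72
61.4 -104.25
75.0 -13.08
```

View pics/w7z.png

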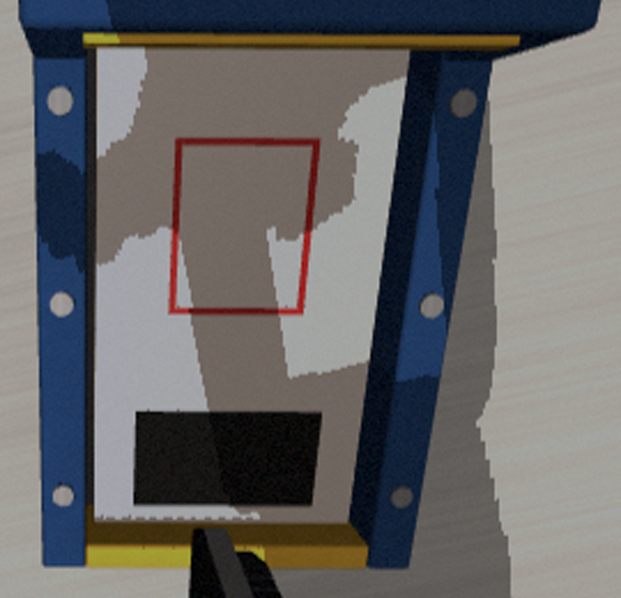

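View pics/w7d.png

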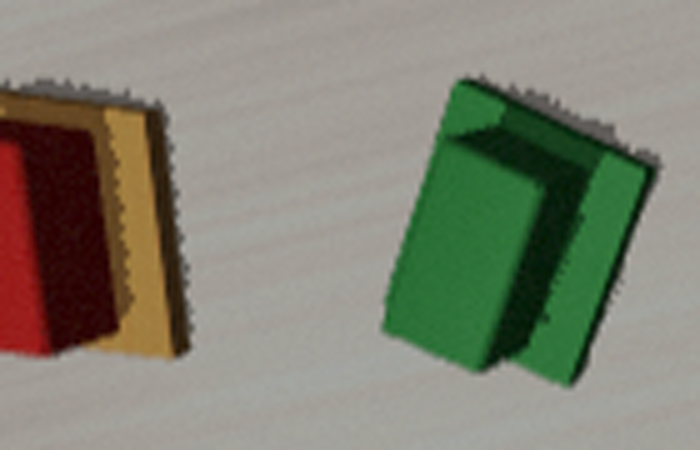

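The outline centre measures 1.2 mm from the expected load point and is square with the press, so the tray is fully out. Next I'll move above the die.

Call:
drive_tool --moves '[[[5,20,-3],-1],[[14,56,-8],-2],[[24,94,-14],-3],[[34,132,-20],-4],[[44,170,-26],-5],[[54,208,-32],-6],[[62,240,-36],-7],[[69,268,-40],-7.2]]'

```text
time: 13.22
tool_pos: [602.0, 303.7, 204.8]
tcp_rot: [180.0, 0.0, -20.4]
ft_force: [0.6, -0.3, -0.3]
finger_gap: 45.1
```

Call:
drive_tool --moves '[[[5,18,-3],0],[[8,28,-5],0],[[8,33,-5],0],[[8,33,-5],0],[[8,33,-5],0],[[8,33,-5],0],[[8,33,-5],0],[[8,33,-5],0]]'

```text
time: 13.88
tool_pos: [610.5, 333.5, 201.3]
tcp_rot: [-180.0, -0.0, -20.5]
ft_force: [0.2, 0.3, 0.0]
finger_gap: 45.1
```

```bash
python3 - <<'E'
from h import *
s=snap('wrist','wrist8')
q=r.sense();print(q['time'],q['tool_pos'],q['tcp_rot'],q['joint_pos'].round(1),q['finger_gap'])
i=cv2.imread('pics/wrist8.png');cv2.imwrite('pics/w8z.png',cv2.resize(i[130:270,200:360],None,fx=4,fy=4,interpolation=cv2.INTER_CUBIC))
E
```

```text
13.9333 [610.39013132 333.60295914 201.12822068] [-1.79985684e+02 -2.08778946e-02 -2.04677499e+01] [ 24.4  23.7  71.6  -0.   84.7 134.9] 44.99378147900116
```

View pics/wrist8.png

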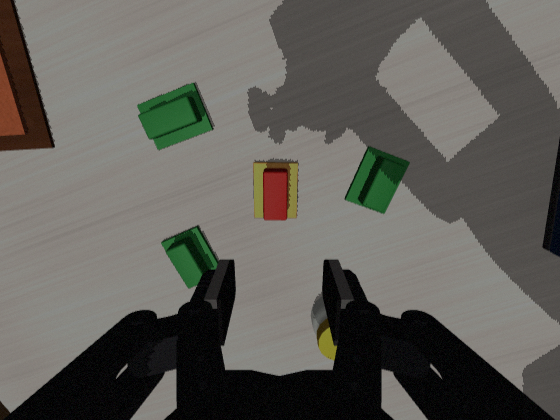

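View pics/w8z.png

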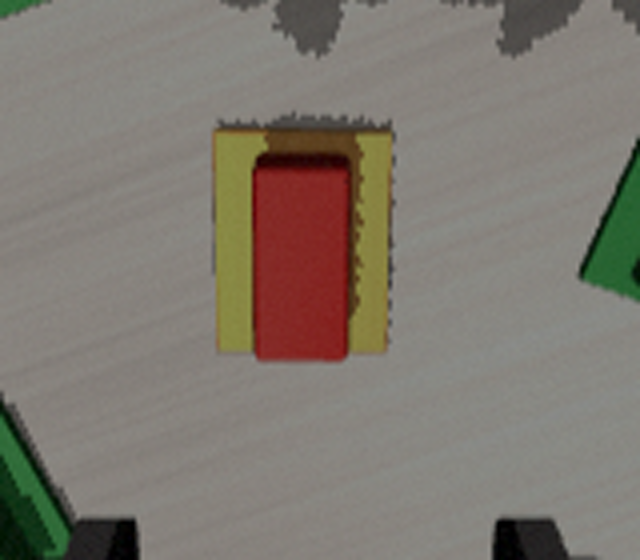

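Wrist view 8: the die is square to the tool, with its base spanning columns 253–298 and rows 162–218, and the green neighbours clear of the fingers' path.

```bash
python3 - <<'E'
from h import *
s=load('wrist8')
f=lambda L:[(200+(x+.5)/4-.5,130+(y+.5)/4-.5) for x,y in L]
for L,z in (([(214,130),(392,130),(387,352),(217,352)],6),([(254,163),(349,163),(347,360),(256,360)],28)):
    P=onz(s,f(L),z)[:,:2];print(P.round(1).tolist(),P.mean(0))
    for k in range(4): d=P[k]-P[k-1]; print(np.linalg.norm(d).round(1),np.degrees(np.arctan2(d[1],d[0])).round(2))
E
```

```text
[[646.4, 346.0], [630.6, 303.6], [574.5, 324.7], [590.5, 367.6]] [610.5174542  335.46972483]
59.9 -21.2
45.3 -110.48
59.9 159.34
45.8 69.52
[[638.5, 337.0], [630.6, 315.8], [583.8, 333.3], [591.8, 354.8]] [611.19458501 335.22029451]
50.0 -20.81
22.7 -110.48
50.0 159.42
22.9 69.53
```

Call:
drive_tool --moves '[[[0.2,0.6,-12],0],[[0.5,1.7,-36],0],[[0.5,1.7,-66],0],[[0.5,1.7,-96],0],[[0.5,1.7,-120],0],[[0.5,1.7,-135],0],[[0.5,1.7,-142],0],[[0.5,1.7,-145],0]]'

```text
time: 14.6
tool_pos: [609.9, 335.6, 53.9]
tcp_rot: [179.9, 0.1, -20.4]
ft_force: [1.2, 0.4, 0.6]
finger_gap: 44.8
```

Call:
drive_tool --moves '[[[0,0,-5],0],[[0,0,-10],0],[[0,0,-15],0],[[0,0,-19],0],[[0,0,-22],0],[[0,0,-24],0],[[0,0,-24],0],[[0,0,-24],0]]'

```text
time: 15.27
tool_pos: [610.7, 336.1, 31.7]
tcp_rot: [180.0, 0.0, -20.4]
ft_force: [0.7, -0.0, -0.2]
finger_gap: 44.7
```

```bash
python3 - <<'E'
from h import *
s=snap('wrist','wrist9');snap('side','side9')
q=r.sense();print(q['time'],q['tool_pos'],q['tcp_rot'],q['ft_force'],q['finger_gap'])
i=cv2.imread('pics/side9.png');cv2.imwrite('pics/s9z.png',cv2.resize(i[240:390,170:340],None,fx=4,fy=4,interpolation=cv2.INTER_CUBIC))
E
```

```text
15.3667 [610.89176306 336.17005818  32.01598409] [-1.79981484e+02 -1.92590321e-02 -2.04148761e+01] [-0.87870674  0.97278383 -0.12871888] 44.778108004170896
```

View pics/wrist9.png

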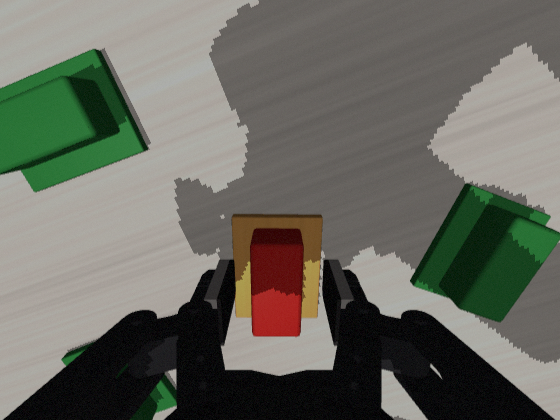

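View pics/s9z.png

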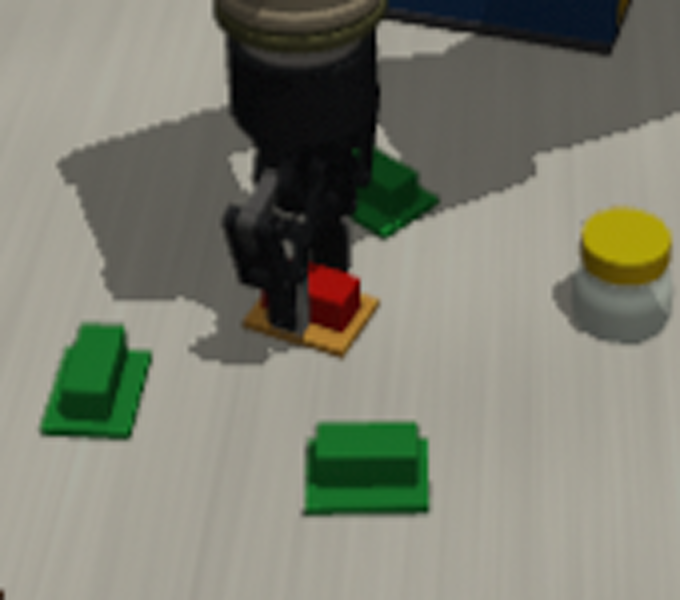

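The die lies between the pads, whose tips sit just above the brass. Close.

Call:
drive_tool --moves '[[[0,0,0],0],[[0,0,0],0],[[0,0,0],0],[[0,0,0],0],[[0,0,0],0],[[0,0,0],0],[[0,0,0],0],[[0,0,0],0]]' --fingers 10 --squeeze 45

```text
time: 16.03
tool_pos: [611.1, 336.2, 32.3]
tcp_rot: [-180.0, -0.0, -20.4]
ft_force: [0.0, -0.1, 5.3]
finger_gap: 23.1
```

Call:
drive_tool --moves '[[[0,0,1],0],[[0,0,3],0],[[0,0,7],0],[[0,0,12],0],[[0,0,18],0],[[0,0,24],0],[[0,0,28],0],[[0,0,30],0]]'

```text
time: 16.7
tool_pos: [611.3, 336.4, 63.2]
tcp_rot: [-179.9, -0.1, -20.4]
ft_force: [0.1, -0.3, -2.9]
finger_gap: 22.9
```

```bash
python3 - <<'E'
from h import *
s=snap('wrist','wrist10');snap('side','side10')
q=r.sense();print(q['time'],q['tool_pos'],q['tcp_rot'],q['ft_force'],q['finger_gap'])
i=cv2.imread('pics/side10.png')[240:390,170:340];j=cv2.imread('pics/wrist10.png')[180:360,170:390]
cv2.imwrite('pics/10z.png',np.hstack([cv2.resize(i,(400,353)),cv2.resize(j,(400,353))]))
E
```

```text
16.8 [611.17698664 336.32303295  62.66711077] [-1.79942815e+02 -5.69539560e-02 -2.04136787e+01] [-0.42640286 -0.26936712 -2.06089829] 23.226781813058626
```

View pics/10z.png

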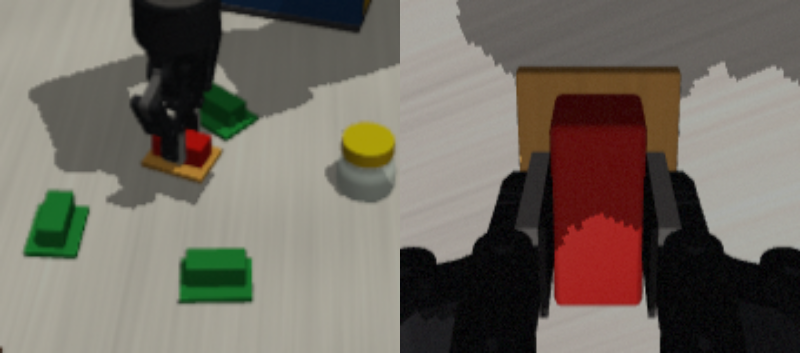

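The die is held: the gap is 23 mm, the load about −2.5 N, and it hangs level. I'll carry it over to the load point.

Call:
drive_tool --moves '[[[0,-3,15],0],[[-1,-12,40],0],[[-3,-32,65],1],[[-6,-62,82],2],[[-9,-97,88],3],[[-12,-132,88],4],[[-15,-167,88],5],[[-18,-202,88],6]]'

```text
time: 17.47
tool_pos: [592.4, 132.5, 151.0]
tcp_rot: [-180.0, -0.1, -14.3]
ft_force: [0.5, -1.0, -2.8]
finger_gap: 22.7
```

Call:
drive_tool --moves '[[[-3,-35,0],1],[[-6,-70,0],1.2],[[-9,-103,0],1.2],[[-12,-133,0],1.2],[[-15,-158,0],1.2],[[-16.5,-174,0],1.2],[[-17,-181,0],1.2],[[-17,-183,0],1.2]]'

```text
time: 18.13
tool_pos: [575.6, -50.3, 150.4]
tcp_rot: [180.0, -0.0, -13.3]
ft_force: [-0.1, 0.0, -1.5]
finger_gap: 22.9
```

Call:
drive_tool --moves '[[[0,0,-3],0],[[0,0,-9],0],[[0,0,-17],0],[[0,0,-25],0],[[0,0,-32],0],[[0,0,-37],0],[[0,0,-40],0],[[0,0,-40],0]]'

```text
time: 18.8
tool_pos: [575.0, -48.6, 108.4]
tcp_rot: [180.0, 0.1, -13.2]
ft_force: [0.5, 0.4, -2.3]
finger_gap: 22.6
```

```bash
python3 - <<'E'
from h import *
s=snap('wrist','wrist11');snap('side','side11')
q=r.sense();print(q['time'],q['tool_pos'],q['tcp_rot'],q['ft_force'],q['finger_gap'])
i=cv2.imread('pics/side11.png')[150:270,180:350]
cv2.imwrite('pics/s11z.png',cv2.resize(i,None,fx=4,fy=4,interpolation=cv2.INTER_CUBIC))
E
```

```text
18.9 [575.74031993 -48.88499257 109.69091153] [ 1.79999340e+02  3.82933789e-03 -1.32122593e+01] [ 0.49627356  0.18590389 -2.20720844] 22.727252759161445
```

View pics/wrist11.png

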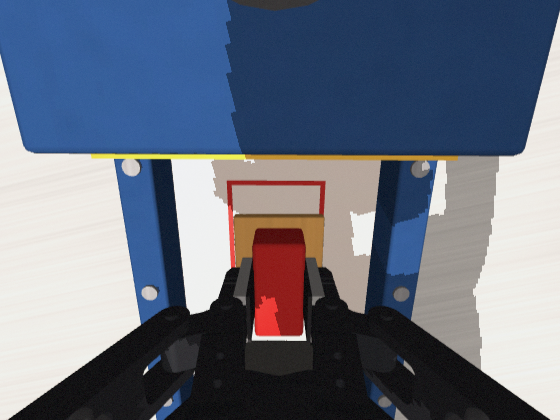

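View pics/s11z.png

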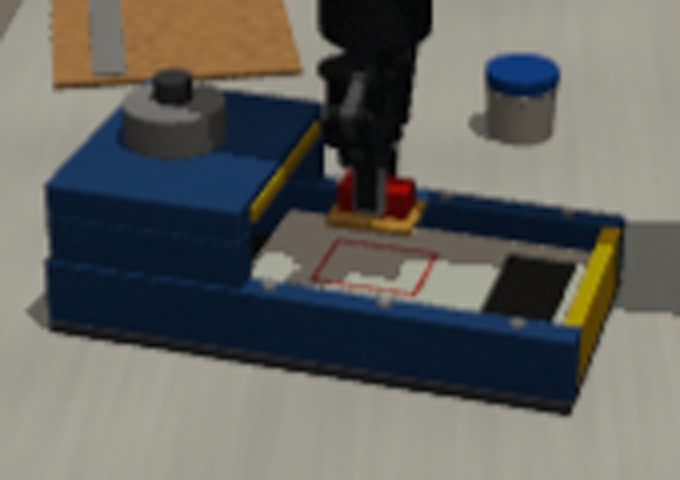

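The side view shows the tray out and the die hovering over it. In wrist view 11 the die's far base edge is at row 215 (columns 234–324) and the outline's far side at rows 181–186 (columns 228–325). I'll compare the two.

```bash
python3 - <<'E'
from h import *
s=load('wrist11')
i=cv2.imread('pics/wrist11.png')[165:275,205:350];cv2.imwrite('pics/w11z.png',cv2.resize(i,None,fx=5,fy=5,interpolation=cv2.INTER_CUBIC))
th=np.radians(-13.2);u=np.array([np.cos(th),np.sin(th)]);v=np.array([-u[1],u[0]])
g=lambda P:np.c_[P@u,P@v].round(1).tolist()
t=r.sense()['tool_pos'][:2];print('tcp',g(t[None]))
m=mask(s,172,6,100,60);m[:,:215]=0;m[205:]=0
ys,xs=np.where(m);print(xs.min(),xs.max(),ys.min(),ys.max())
print('outline outer',g(onz(s,[(xs.min()-.5,181),(xs.max()+.5,181)],38.3)[:,:2]))
print('outline rows',[int(m[:,c].nonzero()[0].min()) for c in (250,300)],[int(m[:,c].nonzero()[0].max()) for c in (250,300)])
print('base',g(onz(s,[(234,215),(324,215)],83.3)[:,:2]))
print('origin u,v 592.5 84.4 -> load 572.5')
E
```

```text
tcp [[571.7, 83.9]]
227 325 181 204
outline outer [[608.7, 114.9], [608.7, 53.0]]
outline rows [181, 181] [184, 184]
base [[601.9, 104.3], [601.9, 59.8]]
origin u,v 592.5 84.4 -> load 572.5
```

View pics/w11z.png

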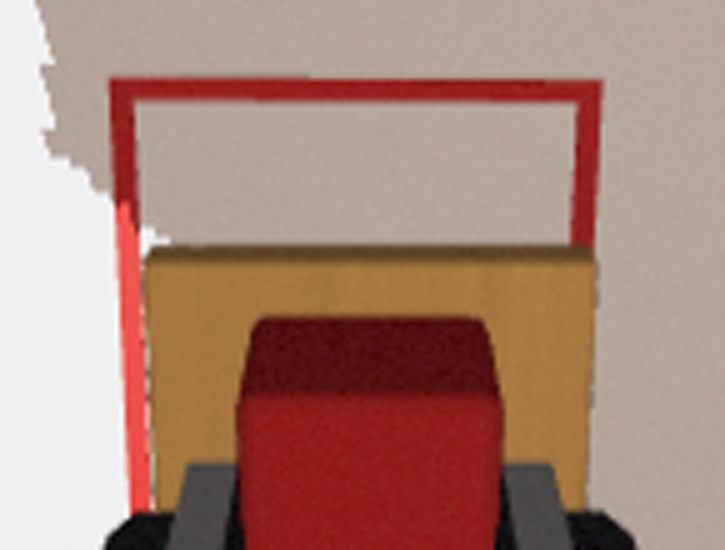

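Call:
drive_tool --moves '[[[0.3,0.7,-4],0],[[0.6,1.4,-10],0],[[0.9,2.1,-17],0],[[0.9,2.1,-24],0],[[0.9,2.1,-29],0],[[0.9,2.1,-33],0],[[0.9,2.1,-35],0],[[0.9,2.1,-35],0]]'

```text
time: 19.57
tool_pos: [576.1, -46.7, 73.9]
tcp_rot: [180.0, 0.1, -13.2]
ft_force: [-0.6, -0.3, -2.3]
finger_gap: 22.6
```

```bash
python3 - <<'E'
from h import *
s=snap('wrist','wrist12')
q=r.sense();t=q['tool_pos'];print(q['time'],t,q['tcp_rot'],q['ft_force'])
i=cv2.imread('pics/wrist12.png')[165:285,205:350];cv2.imwrite('pics/w12z.png',cv2.resize(i,None,fx=5,fy=5,interpolation=cv2.INTER_CUBIC))
E
```

```text
19.6167 [576.41947224 -46.81320068  74.39014044] [ 1.79997313e+02  3.14547552e-02 -1.32164703e+01] [-0.04880103  0.04943685 -1.55635756]
```

View pics/w12z.png

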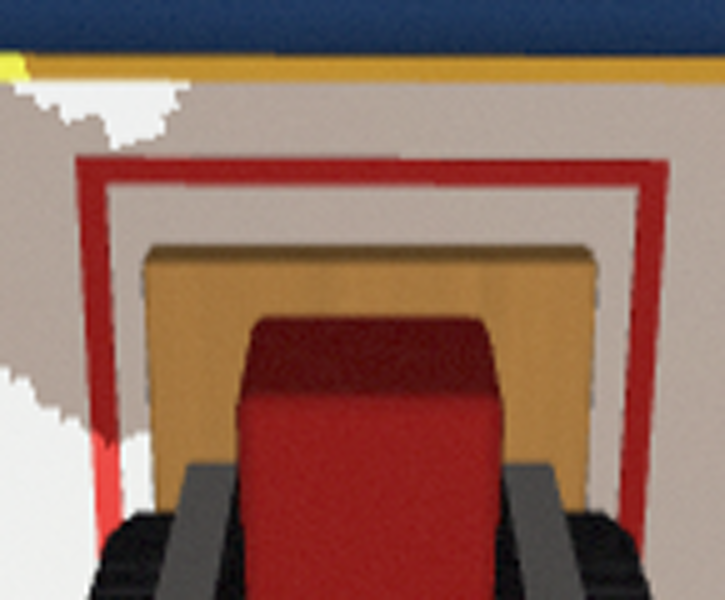

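The die now sits laterally centred in the outline: at row 260 of the crop the gaps are 37 px on the left and 39 px on the right. Next I'll check the fore-aft gap.

```bash
python3 - <<'E'
from h import *
s=load('wrist12')
th=np.radians(-13.2);u=np.array([np.cos(th),np.sin(th)]);v=np.array([-u[1],u[0]])
g=lambda P:np.c_[P@u,P@v].round(1).tolist()
f=lambda L:[(205+(x+.5)/5-.5,165+(y+.5)/5-.5) for x,y in L]
print('outl in',g(onz(s,f([(108,186),(636,187)]),38.3)[:,:2]))
print('base top',g(onz(s,f([(147,262),(593,262)]),48.2)[:,:2]))
print('base bot',g(onz(s,f([(150,247),(593,247)]),42.2)[:,:2]))
E
```

```text
outl in [[606.3, 111.7], [606.1, 56.5]]
base top [[601.3, 106.5], [601.3, 62.1]]
base bot [[600.9, 107.0], [600.8, 61.3]]
```

It is centred both ways: the gap to the far side is 5.1 mm and the lateral offset 0.1 mm. Lower gently.

Call:
drive_tool --moves '[[[0,0,-0.5],0],[[0,0,-1],0],[[0,0,-1.5],0],[[0,0,-2],0],[[0,0,-2.5],0],[[0,0,-2.5],0],[[0,0,-2.5],0],[[0,0,-2.5],0]]'

```text
time: 20.28
tool_pos: [576.6, -46.8, 72.2]
tcp_rot: [180.0, -0.0, -13.2]
ft_force: [-0.6, 0.1, -2.2]
finger_gap: 23.1
```

Call:
drive_tool --moves '[[[0,0,-0.3],0],[[0,0,-0.6],0],[[0,0,-0.9],0],[[0,0,-1.2],0],[[0,0,-1.2],0],[[0,0,-1.2],0],[[0,0,-1.2],0],[[0,0,-1.2],0]]'

```text
time: 20.95
tool_pos: [576.6, -46.8, 71.0]
tcp_rot: [-180.0, -0.0, -13.2]
ft_force: [-0.5, -0.0, -3.0]
finger_gap: 22.9
```

Call:
drive_tool --moves '[[[0,0,-0.3],0],[[0,0,-0.6],0],[[0,0,-0.8],0],[[0,0,-0.8],0],[[0,0,-0.8],0],[[0,0,-0.8],0],[[0,0,-0.8],0],[[0,0,-0.8],0]]'

```text
time: 21.62
tool_pos: [576.6, -46.8, 70.3]
tcp_rot: [180.0, -0.0, -13.2]
ft_force: [-0.6, 0.0, -1.2]
finger_gap: 22.9
```

Call:
drive_tool --moves '[[[0,0,-0.2],0],[[0,0,-0.4],0],[[0,0,-0.6],0],[[0,0,-0.7],0],[[0,0,-0.7],0],[[0,0,-0.7],0],[[0,0,-0.7],0],[[0,0,-0.7],0]]'

```text
time: 22.28
tool_pos: [576.8, -46.8, 70.0]
tcp_rot: [180.0, -0.0, -13.2]
ft_force: [-3.2, -0.2, 5.5]
finger_gap: 22.8
```

Contact shows about 8 N net. I'll ease off a little, then open.

Call:
drive_tool --moves '[[[0,0,0.2],0],[[0,0,0.4],0],[[0,0,0.4],0],[[0,0,0.4],0],[[0,0,0.4],0],[[0,0,0.4],0],[[0,0,0.4],0],[[0,0,0.4],0]]'

```text
time: 22.95
tool_pos: [576.7, -46.9, 70.0]
tcp_rot: [180.0, -0.0, -13.2]
ft_force: [-2.3, -0.5, 5.3]
finger_gap: 23.1
```

Call:
drive_tool --moves '[[[0,0,0],0],[[0,0,0],0],[[0,0,0],0],[[0,0,0],0],[[0,0,0],0],[[0,0,0],0],[[0,0,0],0],[[0,0,0],0]]' --fingers 40

```text
time: 23.62
tool_pos: [576.6, -46.8, 69.9]
tcp_rot: [-180.0, -0.0, -13.2]
ft_force: [0.3, 0.0, -0.3]
finger_gap: 40.0
```

```bash
python3 - <<'E'
from h import *
s=snap('wrist','wrist13')
q=r.sense();t=q['tool_pos'];print(q['time'],t,q['tcp_rot'],q['ft_force'],q['finger_gap'])
E
```

```text
23.6667 [576.58754071 -46.80792658  69.88107516] [-1.79999233e+02 -3.54364901e-04 -1.32159096e+01] [-1.19057007  0.6813772  -0.24409383] 39.810823464885225
```

View pics/wrist13.png

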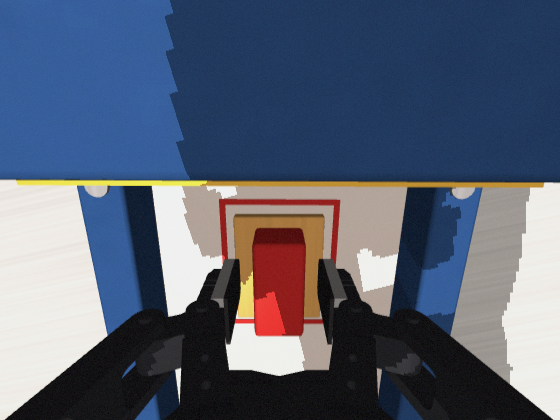

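The die is released and standing inside the outline, with the pads clear on both sides. I'll lift straight up and back off for a last check.

Call:
drive_tool --moves '[[[0,0,2],0],[[0,0,8],0],[[0,0,20],0],[[0,0,40],0],[[0,0,70],0],[[0,0,105],0],[[-5,5,140],0],[[-15,15,165],0]]'

```text
time: 24.33
tool_pos: [562.9, -32.6, 240.1]
tcp_rot: [-180.0, -0.3, -13.3]
ft_force: [-0.1, 0.2, -0.5]
finger_gap: 39.9
```

Call:
drive_tool --moves '[[[-15,15,15],0],[[-25,35,15],0],[[-30,50,15],0],[[-30,60,15],0],[[-30,60,15],0],[[-30,60,15],0],[[-30,60,15],0],[[-30,60,15],0]]'

```text
time: 25.0
tool_pos: [531.8, 27.4, 249.7]
tcp_rot: [180.0, 0.0, -13.3]
ft_force: [0.4, -0.3, -0.6]
finger_gap: 40.2
```

```bash
python3 - <<'E'
from h import *
s=snap('wrist','wrist14');s2=snap('side','side14')
q=r.sense();print(q['time'],q['tool_pos'],q['tcp_rot'],q['ft_force'])
i=cv2.imread('pics/side14.png')[150:270,180:350]
cv2.imwrite('pics/s14z.png',cv2.resize(i,None,fx=4,fy=4,interpolation=cv2.INTER_CUBIC))
E
```

```text
25.1 [531.70244538  27.43470825 249.56324871] [ 1.79982749e+02  3.36513735e-02 -1.32711708e+01] [-0.02044144 -0.8952466  -0.52140364]
```

View pics/wrist14.png

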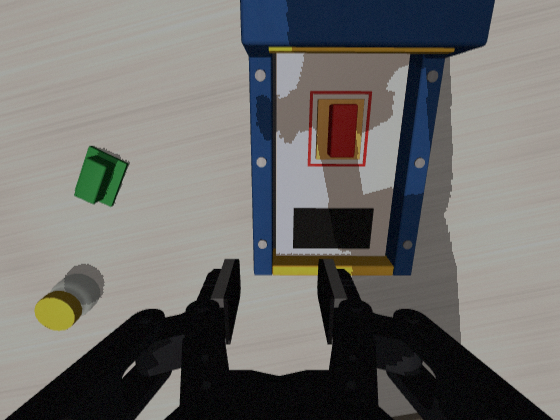

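View pics/s14z.png

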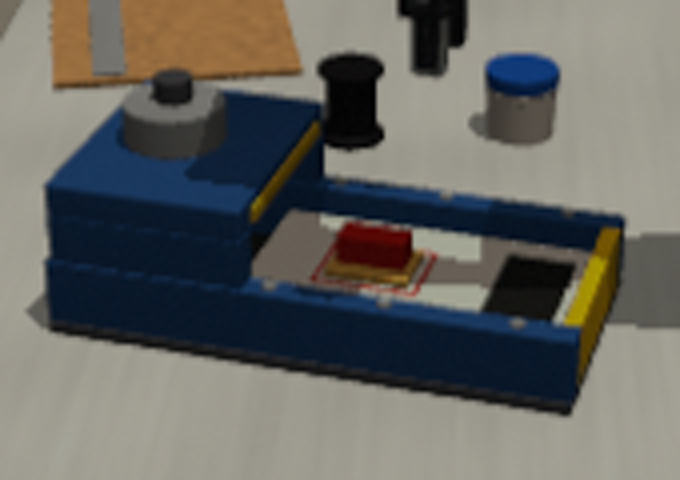

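The die stands inside the outline at about (340,128). I'll compare the tray's position now with what I measured right after dragging.

```bash
python3 - <<'E'
from h import *
th=np.radians(-13.2);u=np.array([np.cos(th),np.sin(th)]);v=np.array([-u[1],u[0]])
def scr(s,x0,x1,y0,y1,cond):
    px=np.array(s['pixels']).astype(int).sum(2); m=np.zeros(px.shape,np.uint8); m[y0:y1,x0:x1]=cond(px[y0:y1,x0:x1]); return m
for n in ('wrist7','wrist14'):
    s=load(n)
    px=np.array(s['pixels']).astype(int).sum(2)
    m=((px<110)).astype(np.uint8); m[:190]=0;m[262:]=0;m[:,:285]=0;m[:,390:]=0
    b=max(blobs(m),key=lambda b:b[0][4]); 
    P=onz(s,b[1],38.3)[0,:2];print(n,'patch blob',b,'u,v',(P@u).round(1),(P@v).round(1))
    m=mask(s,172,6,100,60); m[:,:250]=0; m[85:170]=m[85:170]
    c,_=cv2.findContours(m,cv2.RETR_EXTERNAL,cv2.CHAIN_APPROX_NONE)
    c=max(c,key=cv2.contourArea);q=cv2.approxPolyDP(c,8,True)[:,0]
    Q=onz(s,q,38.3)[:,:2];print(q.tolist(),(Q.mean(0)@u).round(1),(Q.mean(0)@v).round(1))
i=cv2.imread('pics/wrist14.png');cv2.imwrite('pics/w14z.png',cv2.resize(i[80:280,250:450],None,fx=3,fy=3,interpolation=cv2.INTER_CUBIC))
for n in ('side0','side14','scene0'):
    s=load(n); print(n,[b for b in blobs(mask(s,105,125,130,40),100) if b[0][4]<400][:6],[b for b in blobs(mask(s,22,32,150,80),200)])
E
```

```text
wrist7 patch blob ([298, 209, 82, 41, 3158], [338.0, 228.7]) u,v 462.3 84.8
[[317, 90], [313, 165], [371, 166], [378, 90]] 571.3 84.6
wrist14 patch blob ([293, 209, 81, 39, 3029], [332.1, 227.9]) u,v 462.1 85.1
[[310, 91], [308, 165], [364, 165], [371, 91]] 571.6 84.6
side0 [([302, 164, 18, 10, 149], [310.1, 168.4])] [([321, 207, 14, 34, 212], [328.4, 221.4]), ([316, 292, 22, 19, 321], [326.6, 300.8])]
side14 [([466, 97, 18, 18, 206], [474.4, 103.5]), ([302, 164, 18, 10, 150], [310.1, 168.4])] [([316, 292, 22, 19, 320], [326.6, 300.8])]
scene0 [([59, 59, 19, 15, 215], [68.2, 65.9]), ([64, 74, 19, 14, 194], [73.5, 80.8]), ([70, 89, 17, 9, 115], [77.8, 92.9]), ([129, 225, 21, 16, 262], [139.1, 232.1])] []
```

View pics/w14z.png

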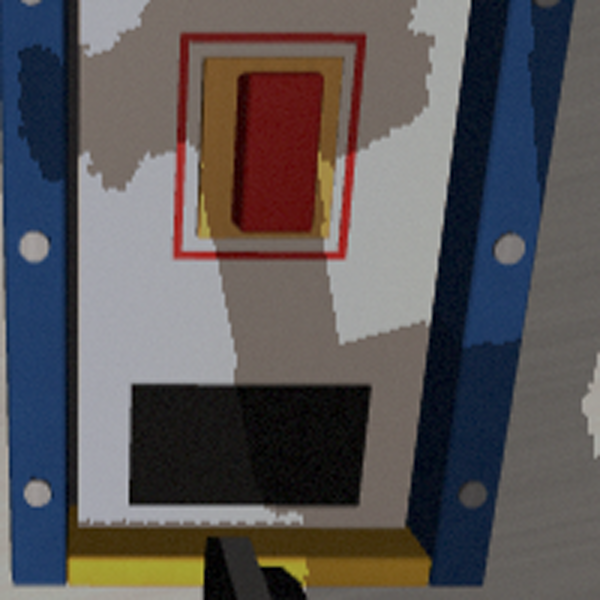

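The tray has not moved (change ≤0.3 mm), the die stands inside and square, and the pot and jar are at their starting pixels. Handing in.

```bash
python3 -c "
from bench import r
print(r.hand_in())"
```

```text
the job is handed in; nothing more can be done
None
```

I drew the tray out to its front stop. I then set the die, brass face down, inside and square with the red outline, backed the arm off, and handed the job in at about 25 s.

- **Tray:** I found its top by touch, about 38 mm above the bench. I dragged it with readings of 6–12 N downward until the fingers slipped on it at the stop. The outline centre measured within about 1.5 mm of the load point. It was the same to 0.3 mm after the die was placed.
- **Die:** I lowered it in small steps to a light contact, about 5 N at the wrist, and released it. In the last hover check it was centred, with a 5.1 mm gap to the far side and a 0.1 mm sideways offset. The pictures after I backed off show it upright, inside the outline and square with it.
- **Bystanders:** The pot and jar caps are at the same side-view pixels as at the start. I checked the spool by eye only; it stands in place.
- **Small disagreement:** My first camera-based centre was about 2 mm off sideways compared with the arm's own position. I corrected it from the die-to-outline gaps seen while hovering.

The fingers were clear of the die and the force reading was near zero when I handed in.

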